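Put the carving bench's chisels away in their tray

ROBOT

A 6-joint arm with a two-finger parallel gripper is mounted at the origin on the work surface. World frame = base frame: x ahead of the robot, y to its left, z up, the work surface at z = 0. Lengths are in mm, angles in rad, forces in N, time in s.
With the tool pointing down it reaches from about 350 to 875 mm from the base axis. Payload 4.2 kg.
Tool frame: the origin (TCP) lies midway between the tips of the shut fingers; the grasp point (between the pads) lies 19 mm behind it (arm.tcp_to_grasp is the distance from the TCP to the grasp point, in mm); z points along the fingers, y is the line along which they close (so a half turn about z gives the same grasp; the last joint's range is limited). The gripper opens to 85 mm and grips with 20 to 120 N. Pads are 22 mm wide; open, the fingers measure 114 mm over their backs; the gripper's body (76 mm by 85 mm) begins 54 mm behind the grasp point. The pads swing forward as they close: fully open they stand 13 mm farther back than shut.
Start: joints at [-1.089, 0.385, 0.008, 0, -1.194, -0.259], TCP at [138.119, -609.526, 231.312] pointing down, gripper open.
Joint ranges: [-3.14, 3.14], [-1.21, 2.06], [-1.07, 1.41], [-3.16, 2.05], [-2.99, -0.16], [-3.1, 3.1]. Speed limits (rad/s): [2.79, 2.79, 3.14, 3.14, 3.14, 3.14].

INTERFACE

Orientations are given as a unit quaternion [x, y, z, w].
In Python, from bench import arm, get_image gives the robot as it stands.
- The arm moves only by the tool drive_tool, never from a script. Its argument "deltas" is a list of rows, each a list of 2 entries, a list of its own where there are three numbers: the shift along the tool's x, y, z in cm, then the turn, a rotation vector about the tool's x, y, z in degrees. In form: [[[x, y, z], [ax, ay, az]], ...]. A call has 1 to 12 rows; each row shifts and turns the commanded pose from where the row before left it, along the tool's axes as they then stand; what a row does not reach is not made up. A row lasts 1/10 s, in which the tool goes at most 50 mm and 8.59 degrees, less where a joint would pass 70% of its speed; a pose out of reach is approached as far as the arm can. A call with a gripper value outside its range is refused whole. "claw" is the finger opening in cm, from 0 to 8.54, set as the call begins (left out, the last holds). The fingers move at their own pace and stop on an object; the grip force is fixed at half the most. Time passes only in rows, so rows that do not move let the fingers close. It gives the time, the measured TCP pose, the force, the opening and the grip force at its end, in the units of the state.
- arm.read_state(): the state, without advancing time (a new reading comes with each control period).
- get_image(name): name is "side" or "top"; returns a dict with "img" (420x560x3 uint8, red, green, blue), "fx", "fy", "cx", "cy" (pixels), "eye" and "orientation" of the camera in the world. Camera axes: x right, y down, z forward; pixel columns grow to the right and rows downward; lengths in mm; the calibration is good to about 2 mm. A picture is of the moment at which its call begins. There is no depth.
- arm.job_done(): hands the job in; it is judged then, once.
The state is a dict: "clock": time; "joints": joint angles; "joint_vel": joint speeds; "joint_efforts": joint torques, N m; "position": TCP position; "ee_rot": TCP orientation; "contact_force": force on the tool from outside, world axes, zero at the start; "wrist_torque": the same for the moment, N m; "gripper_width": finger opening in mm; "grasp_force": force on a finger pad.
Only numpy, scipy, OpenCV 4.12 (cv2) and the standard library are available. Lean on these libraries where they do the work, as an engineer would, in place of code of your own. Each camera call takes 0.05 s, during which the arm holds its last target. There are 200 camera calls.

TASK

The chip pail has been left standing on the tool tray: hang it by its handle on the two-armed hanger, keeping it upright. Then lay both chisels flat in the tray, each handle fully down in its bay with the blade pointing out through the notch: the broad chisel in the bay with the wide notch, the narrow one in the bay with the narrow notch. Set the chisels down rather than dropping them, and leave the other things on the bench where they are.

Things in the scene. Friction and masses are not known exactly. Their poses are not given: they have to be found in the camera images.
- tray: Fixed wooden tool tray, 188 (x) x 152 (y) mm. Floor 8 mm thick; walls and ribs 12 mm high above it. Two bays side by side, centres 80 mm apart, each 116 (x) x 46 (y) mm inside. The 8 mm cross wall on the bays' +x side has a notch for each blade, down to the floor; beyond it the bare floor runs on 56 mm. Origin: centre of underside; +x: the way the blades must point; z up.
- bay_wide (a point): Centre of the floor of the +y bay, whose notch is 44 mm wide; axes as the tray's. The broad chisel's origin belongs here, its x along the tray's +x.
- bay_narrow (a point): Centre of the floor of the -y bay, whose notch is 24 mm wide; axes as the tray's. The narrow chisel's origin belongs here, its x along the tray's +x.
- broad_chisel: Chisel lying flat, loose on the bench, 170 mm long, about 0.2 kg, with the 36 mm wide blade. Dark wooden block handle 110 (x) x 40 (y) x 38 mm high; a flat steel blade leaves it along +x, to x = 115 mm, low down, 4 to 9 mm above the underside. Origin: centre of the handle's underside; z up. Mass centre about 16 mm from the origin towards the blade.
- narrow_chisel: Chisel lying flat, loose on the bench, 170 mm long, about 0.2 kg, with the 16 mm wide blade. Dark wooden block handle 110 (x) x 40 (y) x 38 mm high; a flat steel blade leaves it along +x, to x = 115 mm, low down, 4 to 9 mm above the underside. Origin: centre of the handle's underside; z up. Mass centre about 8 mm from the origin towards the blade.
- broad_chisel_tip (a point): Cutting edge of the broad chisel, 115 mm ahead (+x) of its origin.
- narrow_chisel_tip (a point): Cutting edge of the narrow chisel, 115 mm ahead (+x) of its origin.
- pail: Open aluminium chip pail, empty, about 0.25 kg, rim 100 mm across, 75 mm high, at first upright on the tray's ribs. A rigid steel bail of 8 mm bar rises from the rim at +y and -y; its level top bar runs 112 mm along y, centre line 145 mm above the underside. A round wooden grip, 18 mm thick, 32 mm long, is in the bar's middle. Origin: centre of underside; z up.
- pail_grip (a point): Centre of the wooden grip on the bail, 145 mm above the pail's underside; axes as the pail's (the bar lies along y).
- hanger: Fixed steel hanger. Two level arms of 10 mm round bar along x, at y = +35 and -35 mm, axes 200 mm above the bench, run from uprights at x = +95 mm to x = -30 mm, where the free ends (towards the robot) turn up to 230 mm. Open between the arms; a thin tie joins the uprights at 110 mm. The bail's bar lies across both arms, the wooden grip between them. Origin: on the bench below the arms.
- hanger_seat (a point): Midway between the two arms, 209 mm above the hanger's origin: where the centre of the wooden grip is when the pail hangs with its bar across both arms. The pail is wider than the gap: it must come in from -x, bar above the upturned ends, rim below the arms. Axes as the hanger's.
- inkstone: Bystander: slate inkstone with a sunken top, 95 x 150 x 26 mm. Origin: centre of the underside.
- steel_disc: Bystander: flat steel disc, 120 mm across, 8 mm thick. Origin: centre of the underside.
- mallet: Bystander: wooden mallet lying down, 195 mm long, 52 mm thick at the head. Origin: below its middle, on the bench.
- brush_cup: Bystander: white cup, 72 mm across, 85 mm high. Origin: centre of the underside.
Things that resemble listed ones, but are neither listed nor needed, are in the scene too. There is more than one size of the tray; the one meant has the size given above.

How it is judged:
By the outcome, as a careful person would: the job done as asked, in the order asked, and still so for the second after the job is handed in, with the robot touching nothing.
It also fails if it takes over 72 s, if anything falls off the work surface, if the arm or the gripper's body presses on something with over 40 N, if the wrist force passes 120 N, or if a joint passes its speed limit or range.

## Working session

There is one attempt and no reset: what is moved stays moved. The work goes in short steps, Python scripts to look and compute and a tool call to move; the robot and the scene stay as the last step left them, time stands still between calls to the robot, and variables do not carry over. Pictures are saved under pics/ and viewed, at most 10 in all, crops included, and the job is handed in when it is done.

Besides the shell and the picture viewer there is one more tool, called after "Call:" by a JSON object that holds its "api" and its "payload", one argument or row to a line. drive_tool: Moves the arm, as the interface text tells. Its arguments: {"type":"object","properties":{"deltas":{"type":"array"},"claw":{"type":"number"}},"required":["deltas"]}

```bash
mkdir -p pics; cat > h.py <<'E'
import numpy as np, cv2, json
from bench import arm, get_image
from scipy.spatial.transform import Rotation as R
def snap(n,fn):
    d=get_image(n); cv2.imwrite(fn,d["img"][:,:,::-1]); 
    json.dump({k:np.array(d[k]).tolist() for k in d if k!="img"},open(n+".json","w")); return d
def cam(n): return json.load(open(n+".json"))
def px2w(n,u,v,z):
    c=cam(n); r=R.from_quat(c["orientation"]).apply([(u-c["cx"])/c["fx"],(v-c["cy"])/c["fy"],1]); e=np.array(c["eye"])
    return e+r*(z-e[2])/r[2]
def w2px(n,p):
    c=cam(n); q=R.from_quat(c["orientation"]).inv().apply(np.array(p)-c["eye"]); return np.array([c["cx"]+c["fx"]*q[0]/q[2],c["cy"]+c["fy"]*q[1]/q[2]])
E
python3 - <<'E'
from h import *
for n in("top","side"):
    snap(n,f"pics/{n}0.png"); print(cam(n))
s=arm.read_state();print(s)
E
```

```text
{'fx': 439.0660550204499, 'fy': 439.0660550204499, 'cx': 279.45065307013164, 'cy': 207.8984048134092, 'eye': [279.94670591443537, -90.61722853200335, 1603.0171690944896], 'orientation': [-0.6946084991607918, 0.7130996922934711, -0.0679508910014034, 0.06626113609548398]}
{'fx': 428.4521495030092, 'fy': 428.4521495030092, 'cx': 276.10975878480207, 'cy': 211.5568777794711, 'eye': [116.49594694077464, 817.5645086109213, 1100.8310600294462], 'orientation': [-0.1947660647137805, 0.9011178678449069, -0.3760633647005318, 0.09289302458565618]}
{'clock': 0.1, 'joints': array([-1.08937343e+00,  3.85465509e-01,  6.79441768e-03, -3.96447358e-04,
       -1.19403833e+00, -2.58594578e-01]), 'joint_vel': array([ 0.00062869, -0.00231552,  0.00268341, -0.00036637,  0.00131466,
       -0.00160732]), 'joint_efforts': array([-3.95503901e-05, -3.93320632e+01,  1.88931334e+01,  4.19791058e+00,
       -2.54652346e-03,  4.43163884e-06]), 'position': array([ 138.00875396, -609.04459428,  230.35775147]), 'ee_rot': array([-1.11111099e-01,  9.93807514e-01,  9.58441798e-04, -1.74128568e-04]), 'contact_force': array([0.01530246, 0.56815929, 0.03882788]), 'wrist_torque': array([ 0.03117811, -0.00221903,  0.04253161]), 'grasp_force': 0.0, 'gripper_width': 85.23050135783892}
```

View pics/top0.png

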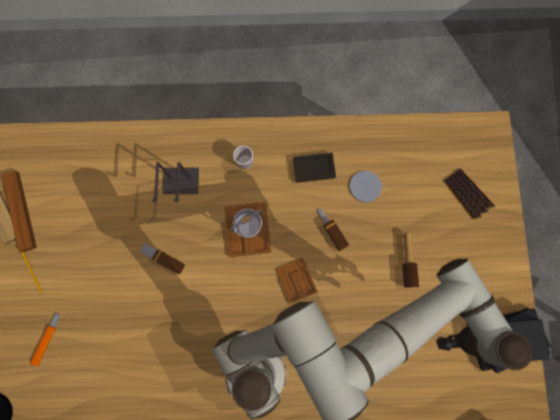

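View pics/side0.png

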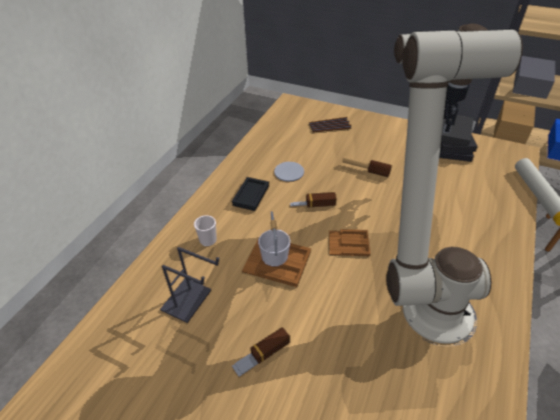

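Top view: two trays: the large one at (247,230) carrying the pail and a small one at (295,280). Chisels: dark ones at (163,259) and (333,230), plus an orange one at (45,340). The hanger is at (178,182), the mallet at (410,262). I'll enlarge to confirm.

```bash
python3 - <<'E'
from h import *
a=cv2.imread("pics/top0.png")[140:290,135:335]; cv2.imwrite("pics/topc.png",cv2.resize(a,None,fx=4,fy=4,interpolation=cv2.INTER_CUBIC))
a=cv2.imread("pics/side0.png")[180:380,150:350]; cv2.imwrite("pics/sidec.png",cv2.resize(a,None,fx=3,fy=3,interpolation=cv2.INTER_CUBIC))
E
```

```text
(no output)
```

View pics/topc.png

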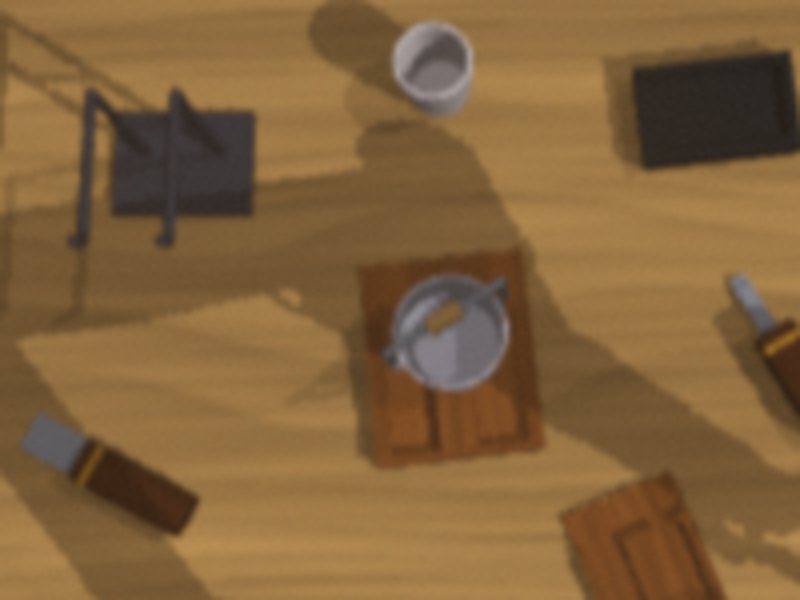

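View pics/sidec.png

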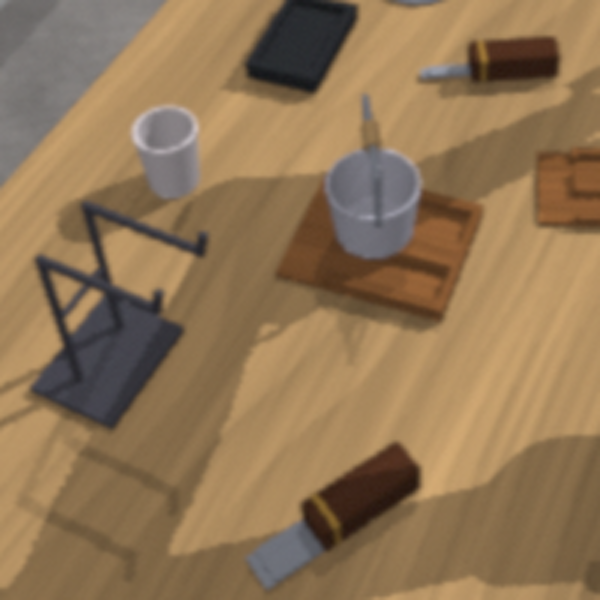

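```bash
python3 - <<'E'
from h import *
T=lambda U,V,z:px2w("top",135+(U+.5)/4-.5,140+(V+.5)/4-.5,z)
S=lambda U,V,z:px2w("side",150+(U+.5)/3-.5,180+(V+.5)/3-.5,z)
np.set_printoptions(precision=1,suppress=True)
t=np.array([T(*p,20) for p in[(359,267),(521,249),(545,447),(378,467)]]);
print("tray",t,t.mean(0),np.linalg.norm(np.roll(t,-1,0)-t,axis=1))
print("rim",T(450,332,95),S(373,187,95))
print("bail",T(389,357,165),T(505,290,165),"grip",T(444,318,165),S(371,133,165))
print("hanger arms",T(92,95,200),T(77,240,230),T(177,93,200),T(165,240,230),"side",S(88,206,200),S(204,237,230),S(43,260,200),S(157,293,230))
print("hanger base",T(255,112,5),T(254,214,5),T(111,214,5))
print("broad", T(40,413,9),T(22,447,9),T(198,497,38),T(180,533,38),T(100,440,38),T(75,478,38))
print("narrow tip",T(738,277,9),"front",T(762,348,38),T(798,326,38))
print("narrow rear",px2w("top",338.5,250,38),px2w("top",348,243,38))
E
```

```text
tray [[595.5 103.7  20. ]
 [608.4 -45.4  20. ]
 [425.8 -63.4  20. ]
 [411.8  87.1  20. ]] [510.4  20.5  20. ] [149.6 183.5 151.1 184.4]
rim [520.9  15.6  95. ] [516.4  21.6  95. ]
bail [490.1  61.3 165. ] [543.9 -35.5 165. ] grip [521.6  15.5 165. ] [521.2  12.  165. ]
hanger arms [710.9 302.7 200. ] [581.5 303.1 230. ] [710.8 232.2 200. ] [579.7 232.8 230. ] side [706.4 232.7 200. ] [573.2 240.8 230. ] [707.3 302.2 200. ] [578.6 309.3 230. ]
hanger base [750.1 203.2   5. ] [651.4 203.3   5. ] [654.9 336.6   5. ]
broad [469.8 395.7   9. ] [439.3 411.    9. ] [388.  244.6  38. ] [356.8 260.   38. ] [440.8 332.6  38. ] [407.6 353.9  38. ]
narrow tip [ 579.1 -245.     9. ] front [ 508.  -260.9   38. ] [ 527.2 -294.3   38. ]
narrow rear [ 422.7 -304.7   38. ] [ 446.8 -340.    38. ]
```

```bash
cat > fit.py <<'E'
from h import *
from scipy.optimize import minimize
from scipy.ndimage import map_coordinates
def box(x0,x1,y0,y1,z):
    c=[(x0,y0,z),(x1,y0,z),(x1,y1,z),(x0,y1,z)]; return list(zip(c,c[1:]+c[:1]))
chis=lambda w:box(-55,55,-20,20,38)+[((60,s*w/2,9),(115,s*w/2,9)) for s in(-1,1)]+[((115,-w/2,9),(115,w/2,9))]
M={"tray":box(-94,94,-76,76,8)[1:2]+box(-94,38,-76,76,20),
   "broad":chis(36),"narrow":chis(16),
   "hanger":[((-30,a,200),(95,a,200)) for a in(-40,-30,30,40)]}
def gradim(fn,s=1.0):
    g=cv2.GaussianBlur(cv2.imread(fn).astype(np.float32),(0,0),s)
    return [[cv2.Sobel(g[:,:,k],cv2.CV_32F,*d) for d in((1,0),(0,1))] for k in range(3)]
def cost(p,model,z0,G):
    Rz=R.from_euler("z",p[2]); tot=0
    for n,g in G.items():
        for a,b in model:
            t=np.linspace(.05,.95,30)[:,None]; P=Rz.apply(np.array(a)*(1-t)+np.array(b)*t)+[p[0],p[1],z0]
            q=np.array([w2px(n,x) for x in P[[0,-1]]]); d=q[1]-q[0]; nn=np.array([-d[1],d[0]])/np.linalg.norm(d)
            uv=q[0]+t*d  # near-affine over short edges
            m=sum((map_coordinates(gx,uv.T[::-1],order=1)*nn[0]+map_coordinates(gy,uv.T[::-1],order=1)*nn[1]).mean()**2 for gx,gy in c_iter(g))
            tot-=np.sqrt(m)*np.linalg.norm(d)
    return tot
def c_iter(g): return g
def fit(name,p0,z0,files,s=(2.,1.)):
    p=np.array(p0,float)
    for k in s:
        G={n:gradim(f,k) for n,f in files.items()}
        sim=np.array([p]+[p+d for d in np.diag([5*k/2,5*k/2,.05])])
        r=minimize(cost,p,(M[name],z0,G),method="Nelder-Mead",options=dict(initial_simplex=sim,xatol=.01,fatol=.01)); p=r.x
    return p,r.fun
E
python3 - <<'E'
from fit import *
np.set_printoptions(precision=3,suppress=True)
t="pics/top0.png";s="pics/side0.png"
for n,p,z in(("tray",(510,20,.09),0),("broad",(398,298,1.05),0),("narrow",(475,-300,.43),0),("hanger",(612,267.5,0),0)):
    for f in({"top":t},{"side":s},{"top":t,"side":s}): print(n,list(f),*fit(n,p,z,f))
E
```

```text
tray ['top'] [511.566  20.312   0.07 ] -14617.880290658497
tray ['side'] [507.347  21.034   0.112] -17059.614172380374
tray ['top', 'side'] [508.649  21.067   0.102] -30419.62962869137
broad ['top'] [397.602 301.045   1.062] -17425.432643724063
broad ['side'] [397.131 308.757   1.036] -25500.57185876734
broad ['top', 'side'] [397.688 307.29    1.044] -39756.786397146316
narrow ['top'] [ 478.477 -296.993    0.479] -16278.188745546466
narrow ['side'] [ 478.474 -295.76     0.498] -18844.34313103691
narrow ['top', 'side'] [ 478.423 -296.59     0.478] -34997.19104941725
hanger ['top'] [601.06  273.029  -0.038] -13265.888463397121
hanger ['side'] [610.112 271.478  -0.027] -31012.991006029264
hanger ['top', 'side'] [606.259 271.984  -0.029] -43865.70640784279
```

```bash
cat > ov.py <<'E'
from fit import *
def overlay(items,files,out,scale=5,half=(40,37)):
    rows=[]
    for n,f in files.items():
        im=cv2.imread(f); row=[]
        for name,p,z in items:
            c=w2px(n,[p[0],p[1],z+20]).round().astype(int)
            pad=cv2.copyMakeBorder(im,80,80,80,80,cv2.BORDER_CONSTANT); x0,y0=c-half
            a=cv2.resize(pad[y0+80:y0+80+2*half[1],x0+80:x0+80+2*half[0]],None,fx=scale,fy=scale,interpolation=cv2.INTER_CUBIC)
            for e in M[name]:
                q=[((w2px(n,R.from_euler("z",p[2]).apply(v)+[p[0],p[1],z])-[x0,y0]+.5)*scale-.5).round().astype(int).tolist() for v in e]
                cv2.line(a,q[0],q[1],(255,255,0),1)
            row.append(a)
        rows.append(np.hstack(row))
    o=np.vstack(rows); k=min(800/o.shape[1],600/o.shape[0],1); cv2.imwrite(out,cv2.resize(o,None,fx=k,fy=k,interpolation=cv2.INTER_AREA))
E
python3 - <<'E'
from ov import *
overlay([("tray",(508.65,21.07,.102),0),("broad",(397.69,305,1.05),0),("hanger",(606.3,272,-.029),0)],{"top":"pics/top0.png","side":"pics/side0.png"},"pics/ov1.png",4,(34,38))
E
```

```text
(no output)
```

View pics/ov1.png

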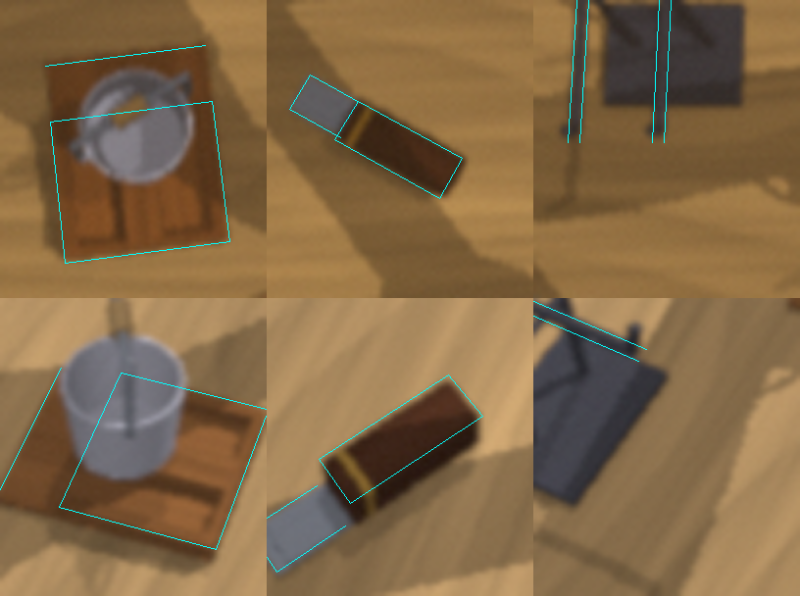

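The overlays match: tray 188×152 with its open end away from the robot (so tray +x points away), and the dark chisel at (163,259) has the wide blade. The two dark chisels are the listed ones; the orange one differs in colour. The pail's bail grip is at about (520,14,165), yaw 29°.

```bash
cat > plan.py <<'E'
from h import *
import sys
np.set_printoptions(precision=2,suppress=True)
def plan(x,y,z,yaw):  # yaw deg of tool y axis in world, tool down
    s=arm.read_state(); c=R.from_quat(s["ee_rot"]); p=np.array(s["position"])
    ty=np.array([np.cos(np.radians(yaw)),np.sin(np.radians(yaw)),0]); tz=np.array([0,0,-1.]); T=R.from_matrix(np.array([np.cross(ty,tz),ty,tz]).T)
    yc=c.apply([0,1,0]); print("clock %.1f"%s["clock"],"pos",p,"yaw %.2f"%np.degrees(np.arctan2(yc[1],yc[0])),"F",s["contact_force"],"w %.1f gf %.1f"%(s["gripper_width"],s["grasp_force"]))
    print("rot deg",np.degrees((c.inv()*T).as_rotvec()),"| shift cm after rot",T.inv().apply(np.array([x,y,z])-p)/10,"| shift cm in current axes",c.inv().apply(np.array([x,y,z])-p)/10)
if __name__=="__main__": plan(*map(float,sys.argv[1:5]))
E
python3 plan.py 520 14 230 209; python3 -c "
from bench import arm;print(arm.tcp_to_grasp)"
```

```text
clock 0.1 pos [ 138.01 -609.04  230.36] yaw 102.76 F [0.02 0.57 0.04] w 85.2 gf 0.0
rot deg [   0.08    0.1  -106.24] | shift cm after rot [-35.97 -63.62   0.04] | shift cm in current axes [-51.02  52.33   0.13]
18.700000000000003
```

Call:
{"api": "drive_tool", "payload": {
  "deltas": [
    [[0,0,-0.2],[0,0,-8.5]],
    [[0,0,-0.2],[0,0,-8.5]],
    [[0,0,-0.2],[0,0,-8.5]],
    [[0,0,-0.2],[0,0,-8.5]],
    [[0,0,-0.2],[0,0,-8.5]],
    [[0,0,-0.2],[0,0,-8.5]],
    [[0,0,-0.2],[0,0,-8.5]],
    [[0,0,-0.2],[0,0,-8.5]],
    [[0,0,-0.2],[0,0,-8.5]],
    [[0,0,-0.2],[0,0,-8.5]],
    [[0,0,0],[0,0,-8.5]],
    [[0,0,0],[0,0,-8.5]]
  ],
  "claw": 8.5
}}

```text
clock: 1.3
position: [138.1, -609.2, 250.7]
ee_rot: [0.844, -0.536, -0.0, -0.0]
contact_force: [0.4, 1.0, 0.1]
gripper_width: 84.9
grasp_force: 0.0
```

Call:
{"api": "drive_tool", "payload": {
  "deltas": [
    [[0,0,0],[0,0,-4.2]],
    [[-2.7,-4.8,0],[0,0,0]],
    [[-2.7,-4.8,0],[0,0,0]],
    [[-2.7,-4.8,0],[0,0,0]],
    [[-2.7,-4.8,0],[0,0,0]],
    [[0,0,0],[0,0,0]]
  ]
}}

```text
clock: 1.9
position: [245.0, -435.3, 251.5]
ee_rot: [0.863, -0.505, 0.0, -0.001]
contact_force: [-0.0, -0.7, 0.2]
gripper_width: 85.7
grasp_force: 0.0
```

```bash
python3 plan.py 520 14 230 209
```

```text
clock 1.9 pos [ 244.99 -435.27  251.47] yaw -150.68 F [-0.   -0.72  0.16] w 85.7 gf 0.0
rot deg [-0.06  0.04  0.32] | shift cm after rot [-25.96 -45.83   2.15] | shift cm in current axes [-25.71 -45.97   2.21]
```

Call:
{"api": "drive_tool", "payload": {
  "deltas": [
    [[-2.1,-3.8,0],[0,0,0]],
    [[-2.1,-3.8,0],[0,0,0]],
    [[-2.1,-3.8,0],[0,0,0]],
    [[-2.1,-3.8,0],[0,0,0]],
    [[-2.1,-3.8,0],[0,0,0]],
    [[-2.1,-3.8,0],[0,0,0]],
    [[-2.1,-3.8,0],[0,0,0]],
    [[-2.1,-3.8,0],[0,0,0]],
    [[-2.1,-3.8,0],[0,0,0]],
    [[-2.1,-3.8,0],[0,0,0]],
    [[-2.1,-3.8,0],[0,0,0]],
    [[-2.1,-3.8,0],[0,0,0]]
  ]
}}

```text
clock: 3.1
position: [520.8, 3.2, 251.1]
ee_rot: [0.861, -0.508, -0.0, 0.0]
contact_force: [0.4, -0.3, 0.4]
gripper_width: 85.0
grasp_force: 0.0
```

Call:
{"api": "drive_tool", "payload": {
  "deltas": [
    [[0,0,0],[0,0,0]],
    [[0,0,0],[0,0,0]]
  ]
}}

```text
clock: 3.3
position: [520.2, 2.4, 250.4]
ee_rot: [0.862, -0.507, -0.001, 0.001]
contact_force: [0.5, -0.5, -0.0]
gripper_width: 85.0
grasp_force: 0.0
```

```bash
python3 plan.py 520 14 145 209; python3 - <<'E'
from h import *
for n in("top","side"): snap(n,f"pics/{n}1.png")
print(w2px("side",[520,14,165]),w2px("top",[520,14,165]),w2px("side",arm.read_state()["position"]))
a=cv2.imread("pics/side1.png")[175:285,220:330]; b=cv2.imread("pics/top1.png")[160:270,190:300]
cv2.imwrite("pics/c1.png",cv2.resize(np.hstack([a,b]),None,fx=3.6,fy=3.6,interpolation=cv2.INTER_CUBIC))
E
```

```text
clock 3.3 pos [520.18   2.35 250.42] yaw -150.98 F [ 0.53 -0.51 -0.02] w 85.0 gf 0.0
rot deg [0.11 0.03 0.02] | shift cm after rot [-1.03 -0.55 10.54] | shift cm in current axes [-1.02 -0.57 10.54]
[273.42174763 224.56019893] [246.07922269 219.58629793] [274.68217851 201.20560832]
```

View pics/c1.png

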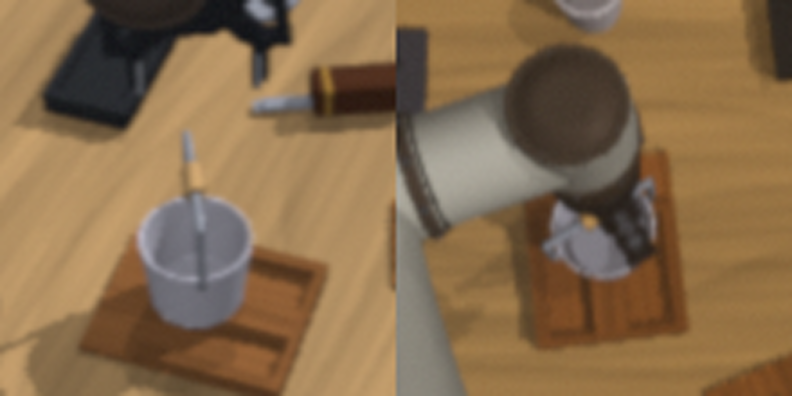

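Side crop: the grip is at (274,224), predicted (273.4,224.6), so the fingers straddle the bar as intended. I'll go down and grip.

Call:
{"api": "drive_tool", "payload": {
  "deltas": [
    [[-0.5,-0.3,0],[0,0,0]],
    [[-0.5,-0.3,0],[0,0,0]],
    [[0,0,2],[0,0,0]],
    [[0,0,2],[0,0,0]],
    [[0,0,2],[0,0,0]],
    [[0,0,2],[0,0,0]],
    [[0,0,1.3],[0,0,0]],
    [[0,0,1.2],[0,0,0]],
    [[0,0,0],[0,0,0]]
  ]
}}

```text
clock: 4.3
position: [519.4, 13.3, 144.9]
ee_rot: [0.861, -0.508, -0.001, 0.001]
contact_force: [-0.6, 0.0, -0.3]
gripper_width: 84.8
grasp_force: 0.0
```

Call:
{"api": "drive_tool", "payload": {
  "deltas": [
    [[0,0,0],[0,0,0]],
    [[0,0,0],[0,0,0]],
    [[0,0,0],[0,0,0]],
    [[0,0,0],[0,0,0]],
    [[0,0,0],[0,0,0]],
    [[0,0,0],[0,0,0]],
    [[0,0,0],[0,0,0]]
  ],
  "claw": 0.5
}}

```text
clock: 5.0
position: [521.1, 13.7, 146.9]
ee_rot: [0.862, -0.508, 0.001, -0.0]
contact_force: [1.3, 0.5, 2.1]
gripper_width: 15.9
grasp_force: 58.2
```

Call:
{"api": "drive_tool", "payload": {
  "deltas": [
    [[0,0,-0.5],[0,0,0]],
    [[0,0,-1],[0,0,0]],
    [[0,0,-1.5],[0,0,0]],
    [[0,0,-1.5],[0,0,0]],
    [[0,0,-1.5],[0,0,0]],
    [[0,0,-1.5],[0,0,0]],
    [[0,0,-0.7],[0,0,0]],
    [[0,0,0],[0,0,5]],
    [[0,0,0],[0,0,5]],
    [[0,0,0],[0,0,5]],
    [[0,0,0],[0,0,5]],
    [[0,0,0],[0,0,5]]
  ]
}}

```text
clock: 6.2
position: [519.8, 13.6, 227.8]
ee_rot: [0.73, -0.684, -0.001, 0.001]
contact_force: [0.6, -0.6, -3.6]
gripper_width: 15.8
grasp_force: 58.5
```

```bash
python3 plan.py 490 270 231 179
```

```text
clock 6.2 pos [519.8   13.61 227.77] yaw -176.26 F [ 0.63 -0.61 -3.58] w 15.8 gf 58.5
rot deg [0.1  0.   4.74] | shift cm after rot [-25.58   3.43  -0.32] | shift cm in current axes [-25.78   1.3   -0.32]
```

Call:
{"api": "drive_tool", "payload": {
  "deltas": [
    [[0,0,-0.3],[0,0,4.7]],
    [[-1.6,0.2,0],[0,0,0]],
    [[-2.6,0.3,0],[0,0,0]],
    [[-2.6,0.4,0],[0,0,0]],
    [[-2.6,0.4,0],[0,0,0]],
    [[-2.6,0.4,0],[0,0,0]],
    [[-2.6,0.4,0],[0,0,0]],
    [[-2.6,0.4,0],[0,0,0]],
    [[-2.6,0.3,0],[0,0,0]],
    [[-2.6,0.3,0],[0,0,0]],
    [[-1.9,0.2,0],[0,0,0]],
    [[-1.2,0.1,0],[0,0,0]]
  ]
}}

```text
clock: 7.4
position: [489.3, 270.3, 230.9]
ee_rot: [-0.703, 0.711, 0.0, -0.0]
contact_force: [0.1, -1.1, -3.1]
gripper_width: 16.1
grasp_force: 58.4
```

Call:
{"api": "drive_tool", "payload": {
  "deltas": [
    [[0,0,0],[0,0,0]],
    [[0,0,0],[0,0,0]],
    [[0,0,0],[0,0,0]]
  ]
}}

```text
clock: 7.7
position: [489.7, 268.1, 231.3]
ee_rot: [-0.702, 0.712, -0.0, -0.0]
contact_force: [0.6, -1.1, -2.8]
gripper_width: 16.0
grasp_force: 58.4
```

```bash
python3 plan.py 609 270 231 179; python3 - <<'E'
from h import *
for n in("top","side"): snap(n,f"pics/{n}2.png")
p=arm.read_state()["position"]
print(w2px("side",p),w2px("top",p))
a=cv2.imread("pics/side2.png")[210:350,130:270]; b=cv2.imread("pics/top2.png")[130:270,120:260]
cv2.imwrite("pics/c2.png",cv2.resize(np.hstack([a,b]),None,fx=2.8,fy=2.8,interpolation=cv2.INTER_CUBIC))
E
```

```text
clock 7.7 pos [489.73 268.07 231.29] yaw 179.21 F [ 0.59 -1.09 -2.85] w 16.0 gf 58.4
rot deg [ 0.02 -0.03  0.21] | shift cm after rot [ -0.4  -11.92   0.03] | shift cm in current axes [ -0.36 -11.92   0.02]
[240.68669965 276.4991444 ] [164.03589446 227.68431296]
```

View pics/c2.png

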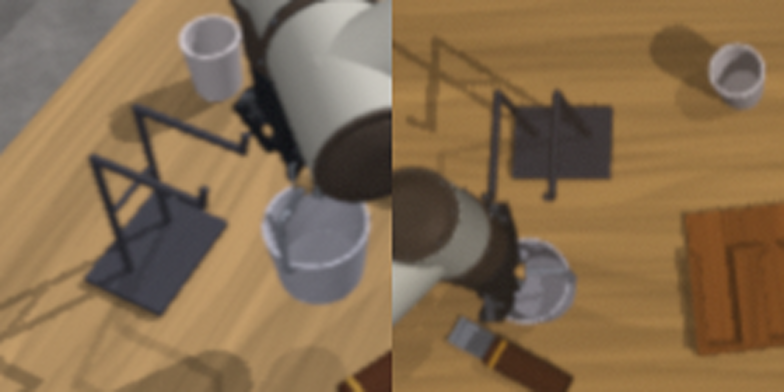

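Pail held upright with the bar square to the hanger's arms; arm tips in the top crop at (549,197) and ~(490,205). Moving in.

Call:
{"api": "drive_tool", "payload": {
  "deltas": [
    [[-0.1,-0.8,0],[0,0,0]],
    [[0,-1.2,0],[0,0,0]],
    [[0,-1.4,0],[0,0,0]],
    [[0,-1.4,0],[0,0,0]],
    [[0,-1.4,0],[0,0,0]],
    [[0,-1.4,0],[0,0,0]],
    [[0,-1.4,0],[0,0,0]],
    [[0,-1.3,0],[0,0,0]],
    [[0,-1.0,0],[0,0,0]],
    [[0,-0.5,0],[0,0,0]],
    [[0,0,0],[0,0,0]]
  ]
}}

```text
clock: 8.9
position: [608.4, 268.3, 230.7]
ee_rot: [-0.702, 0.712, 0.0, -0.0]
contact_force: [-0.6, -0.5, -3.2]
gripper_width: 16.0
grasp_force: 58.4
```

Call:
{"api": "drive_tool", "payload": {
  "deltas": [
    [[0,0,0.6],[0,0,0]],
    [[0,0,0.8],[0,0,0]],
    [[0,0,0.8],[0,0,0]],
    [[0,0,0.6],[0,0,0]],
    [[0,0,0.3],[0,0,0]],
    [[0,0,0.2],[0,0,0]],
    [[0,0,0.1],[0,0,0]],
    [[0,0,0],[0,0,0]]
  ]
}}

```text
clock: 9.7
position: [607.8, 268.6, 197.4]
ee_rot: [-0.703, 0.712, -0.0, 0.0]
contact_force: [0.1, -0.1, -3.4]
gripper_width: 16.1
grasp_force: 58.5
```

Call:
{"api": "drive_tool", "payload": {
  "deltas": [
    [[0,0,0.2],[0,0,0]],
    [[0,0,0.2],[0,0,0]],
    [[0,0,0.1],[0,0,0]],
    [[0,0,0],[0,0,0]]
  ]
}}

```text
clock: 10.1
position: [607.6, 268.5, 192.0]
ee_rot: [-0.703, 0.712, 0.0, -0.0]
contact_force: [0.1, 0.2, -2.9]
gripper_width: 16.0
grasp_force: 58.5
```

Call:
{"api": "drive_tool", "payload": {
  "deltas": [
    [[0,0,0.15],[0,0,0]],
    [[0,0,0],[0,0,0]]
  ]
}}

```text
clock: 10.3
position: [607.9, 268.6, 190.8]
ee_rot: [-0.703, 0.712, -0.0, 0.0]
contact_force: [0.6, 0.6, -2.6]
gripper_width: 16.2
grasp_force: 58.5
```

```bash
python3 plan.py 609 270 231 179
```

```text
clock 10.3 pos [607.88 268.6  190.84] yaw 179.27 F [ 0.61  0.58 -2.56] w 16.2 gf 58.5
rot deg [-0.02  0.01  0.27] | shift cm after rot [-0.14 -0.11 -4.02] | shift cm in current axes [-0.14 -0.11 -4.02]
```

Call:
{"api": "drive_tool", "payload": {
  "deltas": [
    [[0,0,0.15],[0,0,0]],
    [[0,0,0.1],[0,0,0]],
    [[0,0,0],[0,0,0]]
  ]
}}

```text
clock: 10.6
position: [608.0, 268.7, 190.4]
ee_rot: [-0.703, 0.711, -0.0, 0.001]
contact_force: [-2.2, 0.4, 5.0]
gripper_width: 16.0
grasp_force: 59.3
```

Call:
{"api": "drive_tool", "payload": {
  "deltas": [
    [[0,0,0.15],[0,0,0]],
    [[0,0,0],[0,0,0]]
  ]
}}

```text
clock: 10.8
position: [608.1, 268.6, 190.2]
ee_rot: [-0.703, 0.711, -0.001, 0.001]
contact_force: [-5.5, -0.3, 9.2]
gripper_width: 16.1
grasp_force: 59.8
```

Call:
{"api": "drive_tool", "payload": {
  "deltas": [
    [[0,0,-0.2],[0,0,0]],
    [[0,0,0],[0,0,0]],
    [[0,0,0],[0,0,0]],
    [[0,0,0],[0,0,0]],
    [[0,0,0],[0,0,0]],
    [[0,0,0],[0,0,0]]
  ],
  "claw": 6
}}

```text
clock: 11.4
position: [607.8, 268.5, 188.5]
ee_rot: [-0.703, 0.712, 0.0, -0.0]
contact_force: [-0.0, 0.2, 0.5]
gripper_width: 59.7
grasp_force: 0.0
```

Call:
{"api": "drive_tool", "payload": {
  "deltas": [
    [[0,0,-0.5],[0,0,0]],
    [[0,0,-1],[0,0,0]],
    [[0,0,-2],[0,0,0]],
    [[0,0,-3],[0,0,0]],
    [[0,0,-3],[0,0,0]],
    [[0,0,-3],[0,0,0]],
    [[0,0,-1],[0,0,0]],
    [[0,0,0],[0,0,0]]
  ]
}}

```text
clock: 12.2
position: [608.3, 268.9, 326.5]
ee_rot: [-0.703, 0.712, -0.0, 0.003]
contact_force: [-0.6, -0.1, -0.2]
gripper_width: 60.0
grasp_force: 0.0
```

```bash
python3 plan.py 470 -230 200 117.4; python3 - <<'E'
from h import *
for n in("top","side"): snap(n,f"pics/{n}3.png")
E
```

```text
clock 12.2 pos [608.29 268.87 326.54] yaw 179.27 F [-0.56 -0.1  -0.21] w 60.0 gf 0.0
rot deg [-0.12  0.28 61.87] | shift cm after rot [ 35.24 -37.93  12.65] | shift cm in current axes [50.1  13.24 12.45]
```

```bash
python3 plan.py 402 312 150 150.2; python3 - <<'E'
from ov import *
t="pics/top3.png";s="pics/side3.png"
M["trayb"]=M["tray"]+box(-86,30,17,63,20)[:1]+box(-86,30,17,63,20)[2:]+box(-86,30,-63,-17,20)[:1]+box(-86,30,-63,-17,20)[2:]
np.set_printoptions(precision=3,suppress=True)
for f in({"top":t},{"side":s},{"top":t,"side":s}):
    for m in("tray","trayb"):print(list(f),m,*fit(m,(510,20,.09),0,f))
M["seat"]=[((0,-56,0),(0,56,0))]
overlay([("trayb",(509.5,20.7,.095),0),("seat",(608,269,-.01),209)],{"top":t,"side":s},"pics/ov3.png",5,(38,30))
E
```

```text
clock 12.3 pos [607.21 268.43 322.72] yaw 179.26 F [-0.52 -0.63 -0.87] w 60.1 gf 0.0
rot deg [ 0.1  -0.05 29.06] | shift cm after rot [ 6.42 19.97 17.27] | shift cm in current axes [-4.1  20.54 17.31]
['top'] tray [512.446  34.421   0.096] -16714.593936123718
['top'] trayb [510.954  19.295   0.084] -23942.193615023814
['side'] tray [508.732  20.781   0.095] -23718.164859319506
['side'] trayb [508.84   20.727   0.093] -37539.90258770581
['top', 'side'] tray [510.491  20.996   0.092] -39492.46036265321
['top', 'side'] trayb [509.815  20.235   0.091] -61017.598744637085
```

View pics/ov3.png

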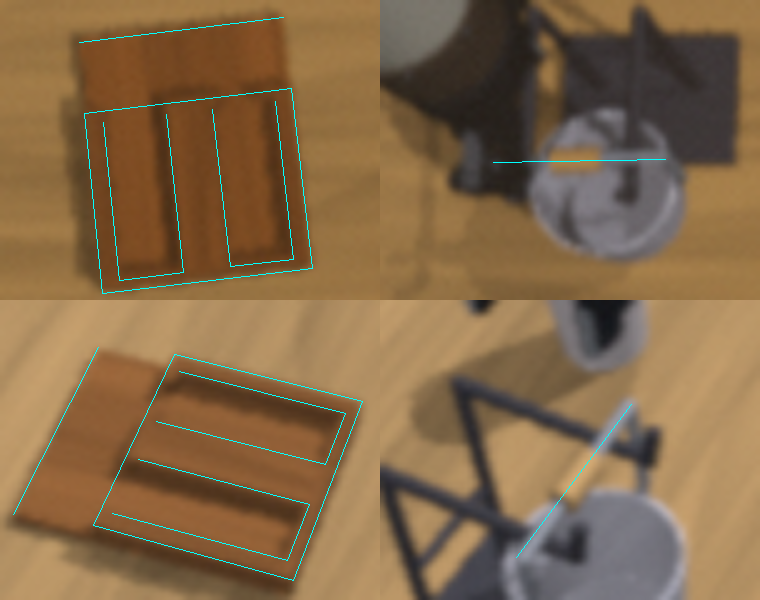

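The pail hangs with its bar across both arms, grip between them. Tray fit: (509.5, 20.5), yaw 0.091, wide notch on +y. On to the broad chisel.

Call:
{"api": "drive_tool", "payload": {
  "deltas": [
    [[0,0,0],[0,0,7.3]],
    [[0,0,0],[0,0,7.3]],
    [[0,0,0],[0,0,7.3]],
    [[0,0,0],[0,0,7.2]],
    [[1.1,3.3,0],[0,0,0]],
    [[1.1,3.3,0],[0,0,0]],
    [[1.1,3.3,0],[0,0,0]],
    [[1.1,3.3,2],[0,0,0]],
    [[1.0,3.3,3.5],[0,0,0]],
    [[1.0,3.3,3.5],[0,0,0]],
    [[0,0,4],[0,0,0]],
    [[0,0,3.5],[0,0,0]]
  ],
  "claw": 8.5
}}

```text
clock: 13.5
position: [402.0, 310.5, 156.1]
ee_rot: [-0.502, 0.865, -0.0, -0.002]
contact_force: [0.2, -0.1, -0.3]
gripper_width: 85.3
grasp_force: 0.0
```

Call:
{"api": "drive_tool", "payload": {
  "deltas": [
    [[0,0,0],[0,0,0]],
    [[0,0,0],[0,0,0]]
  ]
}}

```text
clock: 13.7
position: [404.2, 311.2, 158.4]
ee_rot: [-0.501, 0.865, -0.001, -0.001]
contact_force: [-0.0, 0.5, 0.4]
gripper_width: 84.7
grasp_force: 0.0
```

```bash
python3 plan.py 402 312 11 150.2; python3 - <<'E'
from fit import *
snap("side","pics/side4.png")
for p in((397.6,301,1.06),(397.6,307,1.04)): print(fit("broad",p,0,{"side":"pics/side4.png"}))
E
```

```text
clock 13.7 pos [404.18 311.16 158.4 ] yaw 150.19 F [-0.01  0.47  0.39] w 84.7 gf 0.0
rot deg [-0.03 -0.14 -0.01] | shift cm after rot [ 0.04  0.23 14.74] | shift cm in current axes [-0.    0.24 14.74]
(array([397.54117993, 308.46316753,   1.04753254]), np.float64(-23808.669972089974))
(array([397.54096404, 308.46164352,   1.0475635 ]), np.float64(-23808.654256163456))
```

Call:
{"api": "drive_tool", "payload": {
  "deltas": [
    [[0,0.2,2],[0,0,0]],
    [[0,0,3],[0,0,0]],
    [[0,0,3],[0,0,0]],
    [[0,0,3],[0,0,0]],
    [[0,0,2],[0,0,0]],
    [[0,0,1.2],[0,0,0]],
    [[0,0,0.5],[0,0,0]],
    [[0,0,0],[0,0,0]]
  ]
}}

```text
clock: 14.55
position: [403.0, 313.1, 12.4]
ee_rot: [-0.501, 0.865, 0.0, 0.001]
contact_force: [0.1, -0.6, -0.2]
gripper_width: 84.8
grasp_force: 0.0
```

Call:
{"api": "drive_tool", "payload": {
  "deltas": [
    [[0,0,0],[0,0,0]],
    [[0,0,0],[0,0,0]],
    [[0,0,0],[0,0,0]],
    [[0,0,0],[0,0,0]],
    [[0,0,0],[0,0,0]],
    [[0,0,0],[0,0,0]]
  ],
  "claw": 2
}}

```text
clock: 15.15
position: [402.8, 313.1, 12.8]
ee_rot: [-0.501, 0.865, 0.0, 0.001]
contact_force: [-1.2, 0.7, 6.8]
gripper_width: 39.0
grasp_force: 62.4
```

```bash
python3 plan.py 402 312 80 150.2;
```

```text
clock 15.2 pos [402.79 313.11  12.81] yaw 150.19 F [-1.16  0.7   6.78] w 39.0 gf 62.4
rot deg [-0.02  0.1  -0.01] | shift cm after rot [ 0.14  0.01 -6.72] | shift cm in current axes [ 0.12  0.01 -6.72]
```

Call:
{"api": "drive_tool", "payload": {
  "deltas": [
    [[0,0,-0.5],[0,0,0]],
    [[0,0,-1.5],[0,0,0]],
    [[0,0,-2],[0,0,3]],
    [[0,0,-2],[0,0,6.5]],
    [[0,0,-2],[0,0,6.5]],
    [[0,0,0],[0,0,6.5]],
    [[0,0,0],[0,0,6.5]],
    [[0,0,0],[0,0,6.5]],
    [[0,0,0],[0,0,6.5]],
    [[0,0,0],[0,0,6.5]],
    [[0,0,0],[0,0,4.5]],
    [[0,0,0],[0,0,2]]
  ]
}}

```text
clock: 16.35
position: [401.8, 311.9, 91.3]
ee_rot: [-0.044, 0.999, -0.001, -0.001]
contact_force: [-0.8, 0.1, -2.9]
gripper_width: 39.0
grasp_force: 61.4
```

```bash
python3 plan.py 488 58.7 92 95.2
```

```text
clock 16.4 pos [401.84 311.86  91.32] yaw 95.01 F [-0.81  0.08 -2.86] w 39.0 gf 61.4
rot deg [-0.06 -0.08 -0.19] | shift cm after rot [ -6.29 -25.99  -0.07] | shift cm in current axes [ -6.37 -25.97  -0.05]
```

Call:
{"api": "drive_tool", "payload": {
  "deltas": [
    [[-0.3,-1.2,0],[0,0,-0.2]],
    [[-0.6,-2.4,0],[0,0,0]],
    [[-0.6,-2.6,0],[0,0,0]],
    [[-0.7,-2.8,0],[0,0,0]],
    [[-0.7,-2.8,0],[0,0,0]],
    [[-0.7,-2.8,0],[0,0,0]],
    [[-0.7,-2.8,0],[0,0,0]],
    [[-0.7,-2.8,0],[0,0,0]],
    [[-0.7,-2.8,0],[0,0,0]],
    [[-0.4,-1.9,0],[0,0,0]],
    [[-0.2,-1.1,0],[0,0,0]],
    [[0,0,0],[0,0,0]]
  ]
}}

```text
clock: 17.55
position: [489.0, 58.0, 91.5]
ee_rot: [-0.046, 0.999, -0.0, -0.001]
contact_force: [0.3, 0.4, -2.8]
gripper_width: 38.9
grasp_force: 61.3
```

Call:
{"api": "drive_tool", "payload": {
  "deltas": [
    [[0,0,0],[0,0,0]],
    [[0,0,0],[0,0,0]]
  ]
}}

```text
clock: 17.75
position: [489.2, 60.1, 91.8]
ee_rot: [-0.047, 0.999, 0.0, -0.0]
contact_force: [0.1, -0.1, -2.9]
gripper_width: 38.6
grasp_force: 61.3
```

```bash
python3 plan.py 488 58.7 92 95.2; python3 - <<'E'
from ov import *
np.set_printoptions(precision=3,suppress=True)
for n in("top","side"): snap(n,f"pics/{n}5.png")
s=arm.read_state(); p=s["position"]; z=p[2]-12.8
t="pics/top5.png";sd="pics/side5.png"
for f in({"top":t},{"side":sd},{"top":t,"side":sd}):print(list(f),*fit("broad",(p[0]-10,p[1]-1,.091),z,f,(1.5,1.)))
overlay([("broad",(p[0]-10,p[1]-1,.091),z)],{"top":t,"side":sd},"pics/ov5.png",7,(42,42))
E
```

```text
clock 17.8 pos [489.21  60.1   91.83] yaw 95.42 F [ 0.06 -0.15 -2.88] w 38.6 gf 61.3
rot deg [ 0.01 -0.    0.22] | shift cm after rot [ 0.13 -0.13 -0.02] | shift cm in current axes [ 0.13 -0.13 -0.02]
['top'] [478.62   60.398   0.046] -6944.052273252148
['side'] [475.574  58.968   0.112] -9476.8888638523
['top', 'side'] [476.553  59.465   0.083] -15365.71078423576
```

View pics/ov5.png

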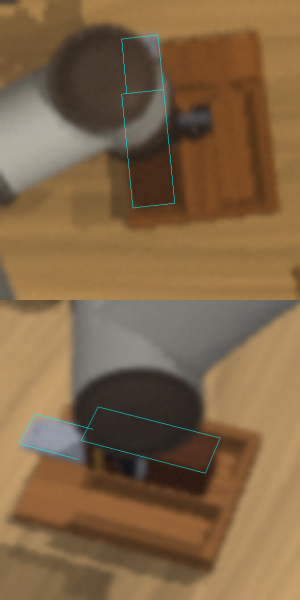

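Side view: chisel held level above the +y bay. Small correction, then lower.

Call:
{"api": "drive_tool", "payload": {
  "deltas": [
    [[-0.11,-0.15,0.5],[0,0,0.2]],
    [[0,0,1],[0,0,0]],
    [[0,0,1.3],[0,0,0]],
    [[0,0,1.3],[0,0,0]],
    [[0,0,1],[0,0,0]],
    [[0,0,0.5],[0,0,0]],
    [[0,0,0],[0,0,0]],
    [[0,0,0],[0,0,0]]
  ]
}}

```text
clock: 18.65
position: [490.9, 58.3, 35.9]
ee_rot: [-0.045, 0.999, 0.0, 0.0]
contact_force: [-0.0, -0.1, -1.5]
gripper_width: 39.0
grasp_force: 61.3
```

```bash
python3 plan.py 490.4 58.7 21 95.2; python3 - <<'E'
from ov import *
np.set_printoptions(precision=3,suppress=True)
for n in("top","side"): snap(n,f"pics/{n}6.png")
s=arm.read_state(); p=s["position"]; z=p[2]-12.8
for f in({"side":"pics/side6.png"},{"top":"pics/top6.png"}):print(*fit("broad",(p[0]-12,p[1]-1,.091),z,f,(1.5,1.)))
a=cv2.imread("pics/side6.png")[215:295,235:325]
cv2.imwrite("pics/c6.png",cv2.resize(a,None,fx=7,fy=7,interpolation=cv2.INTER_CUBIC))
E
```

```text
clock 18.6 pos [490.93  58.27  35.94] yaw 95.18 F [-0.04 -0.11 -1.53] w 39.0 gf 61.3
rot deg [-0.    0.02 -0.02] | shift cm after rot [0.05 0.05 1.49] | shift cm in current axes [0.05 0.05 1.49]
[478.552  58.043   0.103] -10899.4999866811
[478.155  64.398  -0.056] -5916.136218179361
```

View pics/c6.png

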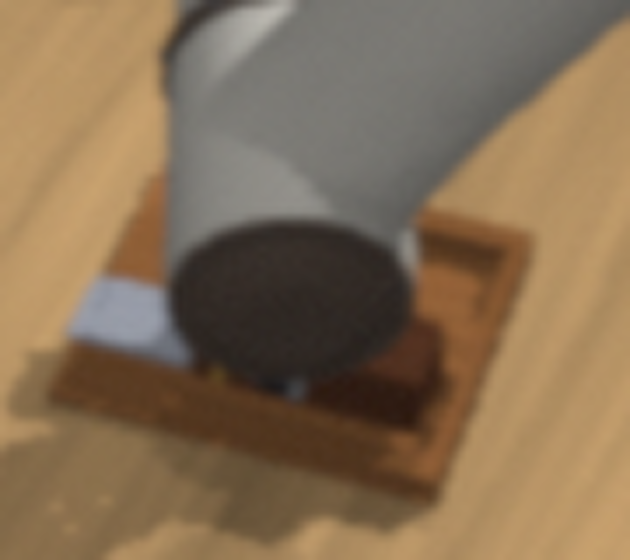

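Ten pictures viewed; from here on I go by numbers. The crop shows the handle over the bay and the blade over the notch. Lowering with a force watch.

Call:
{"api": "drive_tool", "payload": {
  "deltas": [
    [[0.05,0,0.3],[0,0,0]],
    [[0,0,0.3],[0,0,0]],
    [[0,0,0.2],[0,0,0]],
    [[0,0,0],[0,0,0]]
  ]
}}

```text
clock: 19.15
position: [489.9, 58.0, 27.5]
ee_rot: [-0.045, 0.999, -0.0, -0.0]
contact_force: [0.2, -0.1, -2.0]
gripper_width: 39.2
grasp_force: 61.3
```

Call:
{"api": "drive_tool", "payload": {
  "deltas": [
    [[0,0,0.2],[0,0,0]],
    [[0,0,0.2],[0,0,0]],
    [[0,0,0.1],[0,0,0]],
    [[0,0,0],[0,0,0]]
  ]
}}

```text
clock: 19.55
position: [490.0, 58.0, 22.6]
ee_rot: [-0.045, 0.999, -0.0, -0.0]
contact_force: [0.1, -0.7, -2.2]
gripper_width: 39.1
grasp_force: 61.3
```

Call:
{"api": "drive_tool", "payload": {
  "deltas": [
    [[0,0,0.1],[0,0,0]],
    [[0,0,0.1],[0,0,0]],
    [[0,0,0],[0,0,0]]
  ]
}}

```text
clock: 19.85
position: [490.2, 58.1, 20.9]
ee_rot: [-0.045, 0.999, 0.0, 0.0]
contact_force: [0.3, -1.1, -1.5]
gripper_width: 39.0
grasp_force: 61.5
```

Call:
{"api": "drive_tool", "payload": {
  "deltas": [
    [[0,0,0.1],[0,0,0]],
    [[0,0,0.05],[0,0,0]],
    [[0,0,0],[0,0,0]]
  ]
}}

```text
clock: 20.15
position: [490.2, 58.2, 20.8]
ee_rot: [-0.045, 0.999, 0.0, 0.0]
contact_force: [-4.0, 0.2, 10.9]
gripper_width: 38.7
grasp_force: 63.1
```

Call:
{"api": "drive_tool", "payload": {
  "deltas": [
    [[0,0,0.1],[0,0,0]],
    [[0,0,0],[0,0,0]]
  ]
}}

```text
clock: 20.35
position: [490.2, 58.2, 20.8]
ee_rot: [-0.045, 0.999, -0.0, 0.0]
contact_force: [-7.2, 0.6, 18.7]
gripper_width: 38.9
grasp_force: 64.0
```

Floor contact at exactly the expected height. Release and retreat.

Call:
{"api": "drive_tool", "payload": {
  "deltas": [
    [[0,0,-0.2],[0,0,0]],
    [[0,0,0],[0,0,0]],
    [[0,0,0],[0,0,0]],
    [[0,0,0],[0,0,0]],
    [[0,0,0],[0,0,0]]
  ],
  "claw": 7
}}

```text
clock: 20.85
position: [490.1, 58.1, 20.0]
ee_rot: [-0.045, 0.999, -0.0, -0.0]
contact_force: [0.4, 0.2, 0.3]
gripper_width: 70.2
grasp_force: 0.0
```

Call:
{"api": "drive_tool", "payload": {
  "deltas": [
    [[0,0,-0.5],[0,0,0]],
    [[0,0,-2],[0,0,0]],
    [[0,0,-4],[0,0,0]],
    [[0,0,-4],[0,0,0]],
    [[0,0,-4],[0,0,0]],
    [[0,0,0],[0,0,0]]
  ]
}}

```text
clock: 21.45
position: [493.8, 59.2, 171.5]
ee_rot: [-0.046, 0.999, 0.002, 0.006]
contact_force: [0.3, 0.5, -0.2]
gripper_width: 70.0
grasp_force: 0.0
```

```bash
python3 plan.py 487.3 -292 160 117.4; python3 - <<'E'
from fit import *
snap("side","pics/side7.png")
print(fit("broad",(478,57.5,.091),8,{"side":"pics/side7.png"},(1.5,1.)))
E
```

```text
clock 21.4 pos [493.76  59.25 171.52] yaw 95.24 F [ 0.32  0.53 -0.2 ] w 70.0 gf 0.0
rot deg [  0.02   0.76 -22.16] | shift cm after rot [ 16.74 -30.89   1.15] | shift cm in current axes [  3.86 -34.92   1.  ]
(array([4.78881753e+02, 5.77067709e+01, 9.84593450e-02]), np.float64(-18848.275922598896))
```

Call:
{"api": "drive_tool", "payload": {
  "deltas": [
    [[0,0,0],[0,0,-7.4]],
    [[0,0,0],[0,0,-7.4]],
    [[0,0,0],[0,0,-7.4]],
    [[1.0,-1.8,0],[0,0,0]],
    [[2.0,-3.6,0],[0,0,0]],
    [[2.1,-3.9,0],[0,0,0]],
    [[2.1,-3.9,0],[0,0,0]],
    [[2.1,-3.9,0],[0,0,0]],
    [[2.1,-3.9,0],[0,0,0]],
    [[2.1,-3.9,0],[0,0,0]],
    [[2.1,-3.9,0],[0,0,0]],
    [[1.1,-2.1,1],[0,0,0]]
  ],
  "claw": 8.5
}}

```text
clock: 22.7
position: [483.5, -296.1, 154.7]
ee_rot: [-0.235, 0.972, -0.0, -0.0]
contact_force: [0.0, 0.4, -0.0]
gripper_width: 85.2
grasp_force: 0.0
```

Call:
{"api": "drive_tool", "payload": {
  "deltas": [
    [[0,0,0],[0,0,0]],
    [[0,0,0],[0,0,0]],
    [[0,0,0],[0,0,0]]
  ]
}}

```text
clock: 23.0
position: [483.6, -292.2, 154.9]
ee_rot: [-0.237, 0.972, 0.0, -0.0]
contact_force: [-0.4, -0.4, 0.1]
gripper_width: 84.7
grasp_force: 0.0
```

```bash
python3 plan.py 486.4 -292.5 12.5 117.4; python3 - <<'E'
from fit import *
snap("side","pics/side8.png");snap("top","pics/top8.png")
print(fit("narrow",(478,-297,.48),0,{"side":"pics/side8.png"},(1.5,1.)),fit("broad",(478,57.5,.091),8,{"top":"pics/top8.png"},(1.5,1.)))
E
```

```text
clock 23.0 pos [ 483.62 -292.21  154.87] yaw 117.42 F [-0.43 -0.36  0.06] w 84.7 gf 0.0
rot deg [ 0.05 -0.04  0.02] | shift cm after rot [-0.23 -0.15 14.24] | shift cm in current axes [-0.24 -0.17 14.24]
(array([ 478.38813204, -295.6745132 ,    0.4969215 ]), np.float64(-18988.22775263727)) (array([4.81787055e+02, 5.34091472e+01, 1.29813849e-01]), np.float64(-13505.479248803469))
```

Call:
{"api": "drive_tool", "payload": {
  "deltas": [
    [[-0.25,-0.1,1.5],[0,0,-0.4]],
    [[0,0,3],[0,0,0]],
    [[0,0,3],[0,0,0]],
    [[0,0,3],[0,0,0]],
    [[0,0,2],[0,0,0]],
    [[0,0,1.2],[0,0,0]],
    [[0,0,0.5],[0,0,0]],
    [[0,0,0],[0,0,0]]
  ]
}}

```text
clock: 23.9
position: [486.9, -292.5, 13.4]
ee_rot: [-0.24, 0.971, -0.0, 0.0]
contact_force: [-0.1, 1.4, 0.3]
gripper_width: 85.0
grasp_force: 0.0
```

Call:
{"api": "drive_tool", "payload": {
  "deltas": [
    [[0,0,0],[0,0,0]],
    [[0,0,0],[0,0,0]],
    [[0,0,0],[0,0,0]],
    [[0,0,0],[0,0,0]],
    [[0,0,0],[0,0,0]],
    [[0,0,0],[0,0,0]]
  ],
  "claw": 2
}}

```text
clock: 24.5
position: [487.6, -293.3, 14.7]
ee_rot: [-0.24, 0.971, -0.001, 0.001]
contact_force: [-0.1, 0.3, 6.6]
gripper_width: 38.9
grasp_force: 62.7
```

Call:
{"api": "drive_tool", "payload": {
  "deltas": [
    [[0,0,-0.5],[0,0,0]],
    [[0,0,-1.5],[0,0,0]],
    [[0,0,-2],[0,0,3]],
    [[0,0,-2],[0,0,6]],
    [[0,0,-2],[0,0,6]],
    [[0,0,0],[0,0,5]],
    [[0,0,0],[0,0,2]],
    [[0,0,0],[0,0,0]]
  ]
}}

```text
clock: 25.3
position: [485.8, -292.5, 93.0]
ee_rot: [-0.05, 0.999, 0.0, -0.001]
contact_force: [-0.5, 0.7, -1.7]
gripper_width: 38.6
grasp_force: 62.0
```

```bash
python3 plan.py 493.7 -21 92 95.2
```

```text
clock 25.3 pos [ 485.77 -292.5    92.97] yaw 95.74 F [-0.54  0.7  -1.69] w 38.6 gf 62.0
rot deg [ 0.06 -0.06  0.54] | shift cm after rot [-3.25 26.97  0.1 ] | shift cm in current axes [-3.5  26.93  0.12]
```

Call:
{"api": "drive_tool", "payload": {
  "deltas": [
    [[-0.2,1.2,0],[0,0,0.5]],
    [[-0.3,2.4,0],[0,0,0]],
    [[-0.3,2.8,0],[0,0,0]],
    [[-0.3,2.8,0],[0,0,0]],
    [[-0.3,2.8,0],[0,0,0]],
    [[-0.3,2.8,0],[0,0,0]],
    [[-0.4,2.8,0],[0,0,0]],
    [[-0.4,2.8,0],[0,0,0]],
    [[-0.3,2.8,0],[0,0,0]],
    [[-0.2,2.0,0],[0,0,0]],
    [[-0.2,1.3,0],[0,0,0]],
    [[-0.1,0.5,0],[0,0,0]]
  ]
}}

```text
clock: 26.5
position: [494.4, -20.0, 93.1]
ee_rot: [-0.047, 0.999, -0.0, -0.0]
contact_force: [0.3, -0.4, -0.9]
gripper_width: 39.3
grasp_force: 61.9
```

Call:
{"api": "drive_tool", "payload": {
  "deltas": [
    [[0,0,1],[0,0,0]],
    [[0,0,1.5],[0,0,0]],
    [[0,0,1.5],[0,0,0]],
    [[0,0,0.8],[0,0,0]],
    [[0,0,0.4],[0,0,0]],
    [[0,0,0],[0,0,0]],
    [[0,0,0],[0,0,0]]
  ]
}}

```text
clock: 27.2
position: [494.9, -21.1, 41.6]
ee_rot: [-0.046, 0.999, 0.0, 0.0]
contact_force: [0.3, 0.2, -1.5]
gripper_width: 38.9
grasp_force: 61.9
```

```bash
python3 plan.py 493.7 -21 38 95.2; python3 - <<'E'
from fit import *
np.set_printoptions(precision=3,suppress=True)
snap("side","pics/side9.png");snap("top","pics/top9.png")
p=arm.read_state()["position"]
for k in((1.5,1.),(1.,)):
  for o in(6,12):
    print(*[fit("narrow",(p[0]-o,p[1]-1,.091),p[2]-14.5,{n:f"pics/{n}9.png"},k) for n in("side","top")])
print(*[fit("broad",(478,57.5,.091),8,{n:f"pics/{n}9.png"},(1.,)) for n in("side","top")])
E
```

```text
clock 27.2 pos [494.95 -21.08  41.63] yaw 95.25 F [ 0.32  0.19 -1.52] w 38.9 gf 61.9
rot deg [0.   0.05 0.05] | shift cm after rot [0.12 0.02 0.36] | shift cm in current axes [0.12 0.02 0.36]
(array([478.376, -20.248,   0.105]), np.float64(-16289.456185427243)) (array([487.688, -72.15 ,   0.327]), np.float64(-7337.038237100246))
(array([478.37 , -20.251,   0.105]), np.float64(-16289.480145692432)) (array([470.332, -16.743,   0.372]), np.float64(-4802.839377292435))
(array([478.37 , -20.25 ,   0.105]), np.float64(-16289.479947310352)) (array([472.648, -42.232,  -0.027]), np.float64(-7943.710737268516))
(array([478.37 , -20.252,   0.105]), np.float64(-16289.47227391082)) (array([470.657, -22.844,   0.171]), np.float64(-4651.837670583318))
(array([479.458,  56.481,   0.12 ]), np.float64(-11858.811033751848)) (array([481.554,  68.026,   0.004]), np.float64(-7816.177726031083))
```

```bash
python3 - <<'E'
from fit import *
np.set_printoptions(precision=0,suppress=True,linewidth=200)
f=R.from_euler("z",.091)
def scan(fn,n,p,zc,segs,o):
    G={n:gradim(fn,.8)}
    for s in segs:
        print(n,s,[(k,round(-cost((*(np.array(p)-f.apply([k,0,0])[:2]),.091),[s],zc,G))) for k in o])
p=(494.95,-21.08); zc=41.63-14.5; o=range(2,23,2)
S=[((-55,-20,38),(-55,20,38)),((-55,-20,0),(-55,20,0)),((-55,20,8),(-55,20,32)),((115,-8,9),(115,8,9)),((55,-20,38),(55,20,38)),((55,20,10),(55,20,35))]
for n in("side","top"): scan(f"pics/{n}9.png",n,p,zc,S,o)
# same for narrow before grasp, fixed y/yaw
f=R.from_euler("z",.485)
def scan2(n):
    G={n:gradim(f"pics/{n}0.png",.8)}
    for s in S[:1]+S[3:5]: print(n,s,[(k,round(-cost((*(np.array([487.6,-293.3])-f.apply([k,0,0])[:2]),.485),[s],0,G))) for k in o])
scan2("side");scan2("top")
E
```

```text
side ((-55, -20, 38), (-55, 20, 38)) [(2, 67), (4, 36), (6, 199), (8, 525), (10, 967), (12, 1443), (14, 1765), (16, 1836), (18, 1612), (20, 1219), (22, 813)]
side ((-55, -20, 0), (-55, 20, 0)) [(2, 242), (4, 527), (6, 974), (8, 1470), (10, 1842), (12, 1909), (14, 1667), (16, 1289), (18, 1076), (20, 1213), (22, 1605)]
side ((-55, 20, 8), (-55, 20, 32)) [(2, 8), (4, 20), (6, 65), (8, 219), (10, 420), (12, 681), (14, 863), (16, 972), (18, 837), (20, 670), (22, 527)]
side ((115, -8, 9), (115, 8, 9)) [(2, 157), (4, 201), (6, 254), (8, 310), (10, 364), (12, 408), (14, 420), (16, 395), (18, 341), (20, 284), (22, 242)]
side ((55, -20, 38), (55, 20, 38)) [(2, 29), (4, 10), (6, 21), (8, 35), (10, 44), (12, 50), (14, 52), (16, 45), (18, 28), (20, 19), (22, 24)]
side ((55, 20, 10), (55, 20, 35)) [(2, 398), (4, 418), (6, 546), (8, 713), (10, 939), (12, 1066), (14, 1125), (16, 866), (18, 554), (20, 218), (22, 273)]
top ((-55, -20, 38), (-55, 20, 38)) [(2, 16), (4, 20), (6, 122), (8, 367), (10, 718), (12, 1085), (14, 1357), (16, 1528), (18, 1642), (20, 1799), (22, 1948)]
top ((-55, -20, 0), (-55, 2
[... 941 characters left out ...]
42), (12, 252), (14, 221), (16, 178), (18, 136), (20, 98), (22, 100)]
side ((55, -20, 38), (55, 20, 38)) [(2, 854), (4, 1245), (6, 1670), (8, 1919), (10, 1872), (12, 1501), (14, 814), (16, 234), (18, 785), (20, 1254), (22, 1389)]
top ((-55, -20, 38), (-55, 20, 38)) [(2, 705), (4, 1251), (6, 1879), (8, 2398), (10, 2636), (12, 2495), (14, 2052), (16, 1488), (18, 974), (20, 607), (22, 388)]
top ((115, -8, 9), (115, 8, 9)) [(2, 192), (4, 282), (6, 372), (8, 441), (10, 468), (12, 429), (14, 348), (16, 252), (18, 173), (20, 137), (22, 131)]
top ((55, -20, 38), (55, 20, 38)) [(2, 710), (4, 1093), (6, 1482), (8, 1746), (10, 1745), (12, 1417), (14, 854), (16, 694), (18, 1276), (20, 1674), (22, 1536)]
```

```bash
python3 - <<'E'
from fit import *
def scan(fn,n,p,yaw,zc,segs,o):
    G={n:gradim(fn,.8)}; f=R.from_euler("z",yaw)
    for s in segs:
        c=[-cost((*(np.array(p)-f.apply([k,0,0])[:2]),yaw),[s],zc,G) for k in o]; print(n,s,"peak",o[int(np.argmax(c))],round(max(c)),[round(x) for x in c[::6]])
o=np.arange(2,24,.5)
S=lambda w:[((-55,-18,38),(-55,18,38)),((-55,-18,0),(-55,18,0)),((-55,20,8),(-55,20,32)),((-55,-20,20),(-55,-20,36)),((115,-w,9),(115,w,9)),((55,20,12),(55,20,35))]
print("broad hand");scan("pics/side6.png","side",(490.93,58.27),.091,35.94-12.8,S(16),o)
print("broad placed, about TCP 490.1,58.1");scan("pics/side7.png","side",(490.1,58.1),.091,8,S(16),o)
scan("pics/top9.png","top",(490.1,58.1),.091,8,S(16),o); scan("pics/top8.png","top",(490.1,58.1),.091,8,S(16),o)
print("narrow hand");scan("pics/side9.png","side",(494.95,-21.08),.091,41.63-14.5,S(7),o)
print("tray edges in side3/top3 vs centre; +k = toward -x")
T=[((-94,-70,20),(-94,70,20)),((94,-60,8),(94,60,8)),((-86,20,20),(-86,60,20)),((-86,-60,20),(-86,-20,20)),((38,-76,20),(38,-60,20))]
for n in("side","top"): scan(f"pics/{n}3.png",n,(514.5,20.5),.091,0,T,np.arange(-2,12,.5))
E
```

```text
broad hand
side ((-55, -18, 38), (-55, 18, 38)) peak 15.0 1169 [35, 33, 236, 728, 1128, 1082, 716, 341]
side ((-55, -18, 0), (-55, 18, 0)) peak 11.5 1454 [467, 924, 1288, 1448, 1371, 987, 586, 841]
side ((-55, 20, 8), (-55, 20, 32)) peak 14.5 687 [30, 177, 413, 595, 676, 651, 507, 319]
side ((-55, -20, 20), (-55, -20, 36)) peak 8.5 471 [251, 395, 470, 379, 208, 65, 23, 64]
side ((115, -16, 9), (115, 16, 9)) peak 10.5 1196 [309, 682, 1083, 1185, 896, 476, 193, 161]
side ((55, 20, 12), (55, 20, 35)) peak 9.5 1055 [737, 904, 1017, 985, 765, 431, 142, 33]
broad placed, about TCP 490.1,58.1
side ((-55, -18, 38), (-55, 18, 38)) peak 16.5 1199 [83, 76, 149, 590, 1054, 1192, 896, 479]
side ((-55, -18, 0), (-55, 18, 0)) peak 9.5 1907 [531, 1212, 1827, 1789, 1114, 663, 1074, 1734]
side ((-55, 20, 8), (-55, 20, 32)) peak 14.0 879 [34, 126, 359, 696, 879, 683, 377, 410]
side ((-55, -20, 20), (-55, -20, 36)) peak 7.5 459 [208, 361, 457, 371, 179, 37, 46, 126]
side ((115, -16, 9), (115, 16, 9)) peak 11.5 1341 [1053, 1081, 1071, 1329, 1162, 669, 299, 145]
side ((55, 20, 12), (55, 20, 35)) peak 11.5
[... 1782 characters left out ...]
5, 6760]
side ((94, -60, 8), (94, 60, 8)) peak 2.0 5566 [3957, 5432, 5203, 3536, 1719]
side ((-86, 20, 20), (-86, 60, 20)) peak 11.5 939 [118, 407, 730, 582, 638]
side ((-86, -60, 20), (-86, -20, 20)) peak 11.5 1147 [10, 360, 551, 523, 806]
side ((38, -76, 20), (38, -60, 20)) peak 4.5 557 [307, 464, 555, 520, 406]
top ((-94, -70, 20), (-94, 70, 20)) peak 4.5 5833 [2922, 4682, 5794, 5137, 3130]
top ((94, -60, 8), (94, 60, 8)) peak -1.0 4904 [4846, 4566, 3234, 1798, 820]
top ((-86, 20, 20), (-86, 60, 20)) peak 11.5 1527 [29, 442, 745, 1037, 1412]
top ((-86, -60, 20), (-86, -20, 20)) peak 11.5 1798 [84, 332, 705, 1159, 1669]
top ((38, -76, 20), (38, -60, 20)) peak -2.0 150 [150, 55, 10, 17, 21]
```

Call:
{"api": "drive_tool", "payload": {
  "deltas": [
    [[-0.2,-0.06,0],[0,0,0]],
    [[0,0,0.3],[0,0,0]],
    [[0,0,0.3],[0,0,0]],
    [[0,0,0],[0,0,0]]
  ]
}}

```text
clock: 27.7
position: [496.1, -21.4, 34.8]
ee_rot: [-0.046, 0.999, -0.0, -0.001]
contact_force: [0.3, 0.2, -2.0]
gripper_width: 38.6
grasp_force: 61.9
```

Call:
{"api": "drive_tool", "payload": {
  "deltas": [
    [[0,0,0.2],[0,0,0]],
    [[0,0,0.2],[0,0,0]],
    [[0,0,0],[0,0,0]]
  ]
}}

```text
clock: 28.0
position: [496.3, -21.4, 31.0]
ee_rot: [-0.046, 0.999, -0.0, -0.0]
contact_force: [-0.5, -0.1, -2.0]
gripper_width: 38.8
grasp_force: 61.9
```

Call:
{"api": "drive_tool", "payload": {
  "deltas": [
    [[0,0,0.2],[0,0,0]],
    [[0,0,0.2],[0,0,0]],
    [[0,0,0],[0,0,0]]
  ]
}}

```text
clock: 28.3
position: [496.3, -21.4, 27.0]
ee_rot: [-0.046, 0.999, -0.0, -0.0]
contact_force: [1.0, 0.9, -2.3]
gripper_width: 39.1
grasp_force: 61.9
```

Call:
{"api": "drive_tool", "payload": {
  "deltas": [
    [[0,0,0.15],[0,0,0]],
    [[0,0,0.15],[0,0,0]],
    [[0,0,0],[0,0,0]]
  ]
}}

```text
clock: 28.6
position: [496.4, -21.4, 24.1]
ee_rot: [-0.046, 0.999, -0.0, -0.0]
contact_force: [-1.2, 0.2, -1.7]
gripper_width: 38.7
grasp_force: 61.9
```

Call:
{"api": "drive_tool", "payload": {
  "deltas": [
    [[0,0,0.1],[0,0,0]],
    [[0,0,0.1],[0,0,0]],
    [[0,0,0],[0,0,0]]
  ]
}}

```text
clock: 28.9
position: [496.6, -21.3, 22.7]
ee_rot: [-0.046, 0.999, -0.0, 0.0]
contact_force: [-1.8, 0.8, 2.5]
gripper_width: 39.1
grasp_force: 62.2
```

Call:
{"api": "drive_tool", "payload": {
  "deltas": [
    [[0,0,0.1],[0,0,0]],
    [[0,0,0],[0,0,0]]
  ]
}}

```text
clock: 29.1
position: [496.6, -21.3, 22.6]
ee_rot: [-0.046, 0.999, -0.0, 0.0]
contact_force: [-4.2, 1.6, 10.9]
gripper_width: 38.9
grasp_force: 63.2
```

Call:
{"api": "drive_tool", "payload": {
  "deltas": [
    [[0,0,-0.15],[0,0,0]],
    [[0,0,0],[0,0,0]],
    [[0,0,0],[0,0,0]],
    [[0,0,0],[0,0,0]],
    [[0,0,0],[0,0,0]]
  ],
  "claw": 7
}}

```text
clock: 29.6
position: [496.5, -21.4, 22.6]
ee_rot: [-0.046, 0.999, -0.0, -0.0]
contact_force: [-0.5, -0.0, 0.6]
gripper_width: 69.7
grasp_force: 0.0
```

Call:
{"api": "drive_tool", "payload": {
  "deltas": [
    [[0,0,-0.5],[0,0,0]],
    [[0,0,-2],[0,0,0]],
    [[0,0,-4],[0,0,0]],
    [[0,0,-4],[0,0,0]],
    [[0,0,-4],[0,0,0]],
    [[0,0,-3],[0,0,0]],
    [[0,-4,0],[0,0,0]],
    [[0,-4,0],[0,0,0]],
    [[0,-4,0],[0,0,0]],
    [[0,-4,0],[0,0,0]],
    [[0,-4,0],[0,0,0]],
    [[0,-4,0],[0,0,0]]
  ]
}}

```text
clock: 30.8
position: [518.4, -261.9, 198.1]
ee_rot: [-0.046, 0.999, -0.0, 0.0]
contact_force: [0.3, 0.1, -0.1]
gripper_width: 69.5
grasp_force: 0.0
```

Call:
{"api": "drive_tool", "payload": {
  "deltas": [
    [[0,0,0],[0,0,0]],
    [[0,0,0],[0,0,0]],
    [[0,0,0],[0,0,0]]
  ]
}}

```text
clock: 31.1
position: [518.3, -259.8, 197.8]
ee_rot: [-0.046, 0.999, 0.0, -0.0]
contact_force: [0.1, -0.2, -0.5]
gripper_width: 69.9
grasp_force: 0.0
```

```bash
python3 plan.py 496 -250 200 95; python3 - <<'E'
from fit import *
np.set_printoptions(precision=3,suppress=True)
for n in("top","side"): snap(n,f"pics/{n}f.png")
F={n:f"pics/{n}f.png" for n in("top","side")}
for m,p in(("broad",(478,57.8,.091)),("narrow",(485.2,-21.8,.091))):
    for f in(dict(side=F["side"]),dict(top=F["top"]),F): print(m,list(f),*fit(m,p,8,f,(1.,)))
# stability/bystanders: difference to first picture outside the moved things
a,b=[cv2.GaussianBlur(cv2.imread(f"pics/top{k}.png"),(0,0),1.5).astype(int) for k in("0","f")]
for nm,(u,v) in dict(cup=(243,157),ink=(314,167),disc=(366,187),mallet=(409,262),small_tray=(295,280),hanger=(190,188)).items(): print(nm,abs(a-b)[v-8:v+8,u-8:u+8].mean().round(1))
# pail bar in both views: grip-coloured pixel
h=cv2.cvtColor(cv2.imread(F["side"]),cv2.COLOR_BGR2HSV)
print("expected grip px",w2px("side",[608,268.6,209]),w2px("top",[608,268.6,209]))
for n in F:
    g0,g1=[cv2.imread(f"pics/{n}{k}.png").astype(int) for k in("3","f")]; u,v=w2px(n,[608,268.6,209]).round().astype(int)
    print(n,"pail change since hanging",abs(g0-g1)[v-4:v+25,u-8:u+20].mean().round(1))
E
```

```text
clock 31.1 pos [ 518.34 -259.75  197.84] yaw 95.29 F [ 0.07 -0.19 -0.54] w 69.9 gf 0.0
rot deg [ 0.02 -0.02  0.29] | shift cm after rot [ 2.14  1.17 -0.22] | shift cm in current axes [ 2.14  1.18 -0.22]
broad ['side'] [478.591  57.491   0.099] -14827.805731743192
broad ['top'] [480.692  55.298   0.111] -13259.138029451764
broad ['top', 'side'] [479.852  56.055   0.111] -27763.24088261064
narrow ['side'] [483.75  -20.408   0.103] -21345.94637594805
narrow ['top'] [489.196 -28.712   0.188] -10101.21255735794
narrow ['top', 'side'] [485.129 -20.535   0.1  ] -30564.413471438846
cup 8.4
ink 2.0
disc 17.3
mallet 1.9
small_tray 3.1
hanger 11.4
expected grip px [201.831 267.066] [166.525 192.738]
top pail change since hanging 2.8
side pail change since hanging 6.3
```

```bash
python3 -c "
from bench import arm;print(arm.job_done())"
```

```text
the job is handed in; nothing more can be done
None
```

The job is handed in at 31 s of the 72 s allowed: the pail hangs upright by its handle on the hanger, and both chisels lie flat in their own bays, set down on the tray floor with blades pointing out through the notches. No verdict came back. The final seating was checked by contact force, height and image fits, as I had used all ten picture views. The steel disc's patch of the image had changed, which I put down to the arm or its shadow.

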